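Release pressed jar lids from an air-purged plaster mould

TASK

Open the air valve to half, handle 45 degrees round from shut (never past 60, or the mould cracks), and then, with the air still at half, lift every clay lid out of the plaster mould by its knob and stand it upright on the plywood ware board, wholly on the board and not touching another lid. Take hold of no lid in the mould while the air is off half, and only when all lids are on the board shut the valve fully. Leave the other things on the bench where they are.

Things in the scene. Friction and masses are not known exactly. Their poses are not given: they have to be found in the camera images.
- air_valve (a joint): opening of the lever ball valve, rad: 0 = shut against its stop (handle straight out across the pipe), grows counter-clockwise seen from above, 0.785 = half (the long thick mark on the disc under the handle), 1.571 = fully open (handle along the pipe). It starts shut or up to 0.3 open. Stiff: about 0.22 N m, it stays where it is left.
- valve_axis (a point): point on the valve's upright turning axis at the handle's height, 128 mm above the bench; fixed to the stand. Its axes are the stand's: pipe along y (80 mm up, risers 58 mm either side), shut handle along -x, half-open midway between -x and -y, open along -y. Under the handle a fixed disc 94 mm across, top at 115 mm; a gauge 48 mm across, top at 133 mm, stands over the +y riser.
- handle_grip (a point): centre of the valve handle's black rubber sleeve, 92 mm from the turning axis. The sleeve is 78 mm long, 20 mm wide and 14 mm high (centre 128 mm above the bench); its x axis lies along the handle, from tip towards the turning axis.
- mould: plaster gang mould, a fixed white block 260 by 260 mm on an aluminium plate of 270 mm, its top 52 mm above the bench; the origin is the centre of its underside on the bench, z up. Four round cavities 74 mm wide, 18 mm deep, open at the top, centred at x, y = +-58 mm.
- ware_board: plywood ware board, 280 by 280 mm on two battens, fixed; its flat top is 24 mm above the bench; the origin is the centre of its underside on the bench, edges along its x and y. It stands on the other side of the valve from the mould; either may be left or right.
- lid1_knob (a point): alike clay jar lid, firm, 0.24 kg (3 or 4 present; None from the start = absent). Round about z, which points up: plug 60 mm across at the foot, 69 at its top, 16 tall; flange 92 across, 8 thick; upright cylindrical knob 28 across, 42 tall. This point: on the axis inside the knob, 24 mm above the flange's top, 48 above the lid's foot. Plug in the cavity, flange on the plaster; it lifts straight out.
- lid2_knob (a point): the same point in lid 2, alike in all; None from the start = absent
- lid3_knob (a point): the same point in lid 3, alike in all; None from the start = absent
- lid4_knob (a point): the same point in lid 4, alike in all; None from the start = absent
- sponge: bath sponge 70 x 100 x 35 mm, lying loose in front of the robot; origin at its underside; leave alone
- rib: flat wooden rib 55 x 110 x 7 mm beyond the valve; origin at its underside; leave alone
- steel_bowl: steel bowl 170 mm across, 65 high, at the back; origin under its middle; leave alone
- cutter: round steel cutter 80 mm across, 30 high, at the left; origin under its middle; leave alone
- brush: brush 170 mm long, at the right; origin under it; leave alone

How it is judged:
By the outcome, as a careful person would: the job done as asked, in the order asked, and still so for the second after the job is handed in, with the robot touching nothing.
Of lid1, lid2, lid3, lid4 only 3 to 4 are there at a start; the rules pass over those that are not, and their reading is None.
At some moment in a run one of lid1, lid2, lid3, lid4 may be knocked a few centimetres aside while the robot is not near it.
It also fails if it takes over 210 s, if anything falls off the work surface, if the arm or the gripper's body presses on something with over 40 N, if the wrist force passes 120 N, or if a joint passes its speed limit or range.

ROBOT

A 7-joint arm with a two-finger parallel gripper is mounted at the origin on the work surface. World frame = base frame: x ahead of the robot, y to its left, z up, the work surface at z = 0. Lengths are in m, angles in rad, forces in N, time in s.
With the tool pointing down it reaches from about 0.35 to 0.9 m from the base axis. Payload 8.1 kg.
Tool frame: the origin (TCP) lies midway between the tips of the shut fingers; the grasp point (between the pads) lies ctrl.grip_point_offset behind it (ctrl.grip_point_offset is the distance from the TCP to the grasp point, in m); z points along the fingers, y is the line along which they close (so a half turn about z gives the same grasp; the last joint's range is limited). The gripper opens to 85 mm and grips with 20 to 120 N. Pads are 22 mm wide; open, the fingers measure 114 mm over their backs; the gripper's body (76 mm by 85 mm) begins 54 mm behind the grasp point. The pads swing forward as they close: fully open they stand 13 mm farther back than shut.
Start: joints at [1.081, 0.434, 0.025, 1.573, -0.012, 1.134, -0.075], TCP at [0.236, -0.579, 0.231] pointing down, gripper open.
Joint ranges: [-2.62, 2.62], [-0.44, 2.09], [-1.27, 1.32], [0.08, 2.57], [-1.32, 4.46], [0.12, 2], [-2.74, 2.74]. Speed limits (rad/s): [2.22, 2.22, 3.01, 3.01, 3.14, 3.14, 3.14].

INTERFACE

Orientations are given as a rotation vector (axis times angle).
In Python, from cell import state, vision, ticket, finder, ctrl gives the robot as it stands.
- The arm moves only by the tool jog_arm, never from a script. Its argument "moves" is text: rows parted by semicolons, each of 4 numbers parted by spaces: the shift along the tool's x, y, z in mm, then the turn about the tool's z in degrees. A call has 1 to 20 rows; each row shifts and turns the commanded pose from where the row before left it, along the tool's axes as they then stand; what a row does not reach is not made up. A row lasts 1/8 s, in which the tool goes at most 62.5 mm and 10.7 degrees, less where a joint would pass 70% of its speed; a pose out of reach is approached as far as the arm can. A call is refused whole if a number of a shift passes 62.5 or a number of a turn 10.7, either way. A call with a gripper value outside its range is refused whole. "grip" is the closure, from 0 (fully open) to 1 (shut), set as the call begins (left out, the last holds). The fingers move at their own pace and stop on an object; "squeeze" is the grip in N (left out, the last holds). Time passes only in rows, so rows that do not move let the fingers close. It gives the time, the measured TCP pose, the force, the opening and the grip force at its end, in the units of the state.
- state(): the state, without advancing time (a new reading comes with each control period).
- vision.camera(name): name is "side" or "top"; returns (picture, depth): 400x640x3 uint8, red, green, blue; 400x640 float32, m along the optical axis (not along the pixel's ray), 0 where there is no reading.
- vision.camera_info(name): a dict with "camera_matrix" (3x3 intrinsics, pixels), "R" (3x3) and "t" (3): a world point X has camera coordinates R X + t. Camera axes: x right, y down, z forward; pixel columns grow to the right and rows downward; lengths in m; the calibration is good to about 2 mm. A picture is of the moment at which its call begins. camera_info takes no time and is no camera call.
- ticket.job_done(): hands the job in; it is judged then, once.
Trained networks look in the newest picture that a camera, given by its name, has taken for a name from the list of things; names that differ only in an ending like _2 or _b are one class to them, and where a whole thing is asked for, a point or a joint stands for the part that bears it (a point fixed in the world has none). Each returns a list of dicts, best first, with "score" (0 to 1); they miss things now and then, are a little off and sometimes report something else, mostly with a low value. They report only what shows in the picture. A call takes as long as a camera call.
- finder.spot_in(camera, name): "point" ([column, row] in pixels, amid what is visible of it).
The state is a dict: "clock": time; "joint_pos": joint angles; "joint_velocities": joint speeds; "joint_torque": joint torques, N m; "position": TCP position; "orientation": TCP orientation; "ft_force": force on the tool from outside, world axes, zero at the start; "ft_torque": the same for the moment, N m; "grip_width": finger opening in m; "grip_force": force on a finger pad.
Only numpy, scipy, OpenCV 4.12 (cv2) and the standard library are available. Lean on these libraries where they do the work, as an engineer would, in place of code of your own. Each camera call takes 0.05 s, during which the arm holds its last target. There are 200 camera calls.

## Working session

There is one attempt and no reset: what is moved stays moved. The work goes in short steps, Python scripts to look and compute and a tool call to move; the robot and the scene stay as the last step left them, time stands still between calls to the robot, and variables do not carry over. Pictures are saved under pics/ and viewed, at most 14 in all, crops included, and the job is handed in when it is done.

Besides the shell and the picture viewer there is one more tool, called after "Call:" as a command line: name --argument value ..., lists and objects as JSON in quotes. jog_arm: Moves the arm, as the interface text tells. Its arguments: {"type":"object","properties":{"moves":{"type":"string"},"grip":{"type":"number"},"squeeze":{"type":"number"}},"required":["moves"]}

```bash
mkdir -p pics; ls
cat > h.py <<'E'
import numpy as np, cv2
from cell import state, vision, ticket, finder, ctrl
from scipy.spatial.transform import Rotation as Ro
def shot(cam,fn=None):
    p,d=vision.camera(cam)
    if fn: cv2.imwrite(fn,p[:,:,::-1])
    return p,d
def world(cam,d):
    i=vision.camera_info(cam);K=np.array(i["camera_matrix"]);R=np.array(i["R"]);t=np.array(i["t"])
    v,u=np.mgrid[:400,:640]
    c=np.stack([(u-K[0,2])/K[0,0]*d,(v-K[1,2])/K[1,1]*d,d],-1)
    return (c-t)@R
def onplane(cam,uv,z):
    i=vision.camera_info(cam);K=np.array(i["camera_matrix"]);R=np.array(i["R"]);t=np.array(i["t"])
    r=R.T@np.linalg.inv(K)@np.array([uv[0],uv[1],1.]);o=-R.T@t
    return o+r*(z-o[2])/r[2]
E
python3 - <<'E'
from h import *
for c in("top","side"):
    p,d=shot(c,f"pics/{c}0.png"); i=vision.camera_info(c); print(c,-np.array(i["R"]).T@i["t"],np.array(i["R"])[2])
    W=world(c,d)
    for n in("lid1_knob","handle_grip","air_valve","mould","ware_board"):
        for r in finder.spot_in(c,n)[:5]:
            u,v=map(int,np.round(r["point"])); print(n,round(r["score"],2),u,v,W[v,u].round(3))
s=state();print(s["position"],s["orientation"],Ro.from_rotvec(s["orientation"]).as_matrix().round(2),s["clock"],ctrl.grip_point_offset)
E
```

```text
pics
top [0.3446152  0.01232687 1.21536397] [ 0.19739175 -0.00899378 -0.98028343]
handle_grip 0.63 331 222 [ 0.49  -0.014  0.13 ]
handle_grip 0.38 323 209 [0.53  0.009 0.128]
air_valve 0.75 331 220 [ 0.496 -0.014  0.132]
mould 0.88 416 225 [ 0.483 -0.288  0.054]
ware_board 0.93 242 233 [0.475 0.276 0.025]
side [0.45940207 0.94636168 1.01602228] [ 0.0872883  -0.71496934 -0.69368551]
lid1_knob 0.63 380 217 [ 0.402 -0.     0.037]
lid1_knob 0.16 339 158 [ 0.558 -0.238  0.072]
handle_grip 0.63 358 194 [0.459 0.946 1.016]
air_valve 0.83 358 192 [ 0.478 -0.003  0.134]
air_valve 0.69 283 217 [0.716 0.008 0.004]
mould 0.7 358 165 [ 0.489 -0.229  0.054]
ware_board 0.89 350 295 [0.473 0.291 0.023]
[ 0.23573754 -0.57884057  0.23132716] [ 3.08301361e+00  6.03670294e-01 -1.23207541e-05] [[ 0.93  0.38 -0.  ]
 [ 0.38 -0.93 -0.  ]
 [-0.    0.   -1.  ]] 0.6 0.0187
```

View pics/top0.png

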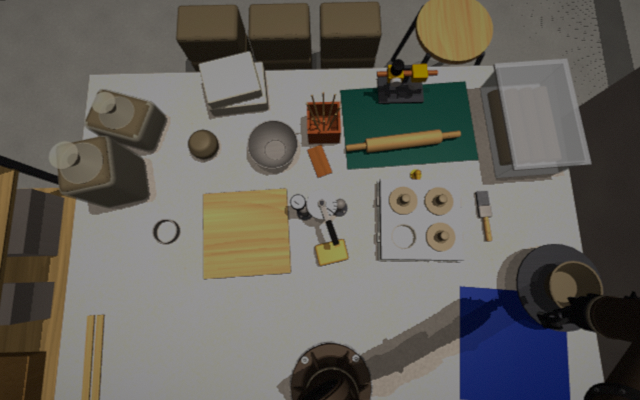

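View pics/side0.png

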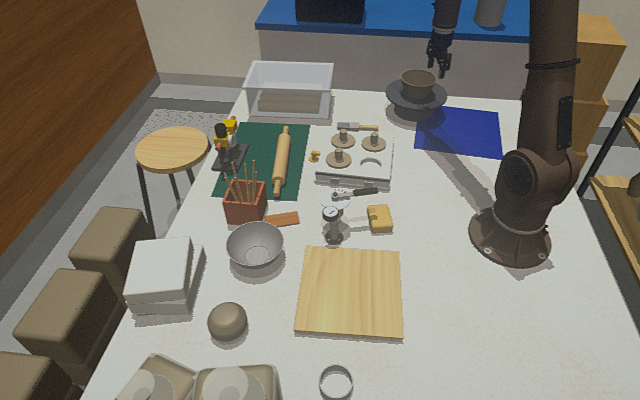

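The top picture shows three lids, at (403,201), (439,201) and (441,237), with an empty cavity at (403,237). The board is on the left at (246,233). The valve is around (320,207) with its gauge at (298,203), and the handle sleeve at (333,232) points roughly toward the robot. The side view agrees.

```bash
cat > m.py <<'E'
from h import *
def knobs(cam,lo=.093,hi=.112,box=(.3,.7,-.5,-.12),d=None):
    if d is None: p,d=shot(cam)
    W=world(cam,d); m=(W[...,2]>lo)&(W[...,2]<hi)&(W[...,0]>box[0])&(W[...,0]<box[1])&(W[...,1]>box[2])&(W[...,1]<box[3])&(d>0)
    n,l,st,c=cv2.connectedComponentsWithStats(m.astype(np.uint8))
    for k in range(1,n):
        if st[k,4]>15:
            q=W[l==k]; print(cam,"comp",st[k,4],"mean",q.mean(0).round(4),"min",q.min(0).round(3),"max",q.max(0).round(3),c[k].round(0))
E
python3 - <<'E'
from m import *
for c in("top","side"):
    p,d=shot(c); knobs(c,d=d)
    W=world(c,d)
    print("valve"); knobs(c,.121,.145,(.38,.68,-.13,.13),d)
    print("disc"); knobs(c,.108,.120,(.38,.68,-.13,.13),d)
    print("flange"); knobs(c,.056,.066,(.3,.7,-.5,-.12),d)
    for nm,(lo,hi,b) in dict(board=(.015,.032,(.3,.7,.1,.5)),mould=(.045,.068,(.3,.7,-.5,-.1))).items():
        m=(W[...,2]>lo)&(W[...,2]<hi)&(W[...,0]>b[0])&(W[...,0]<b[1])&(W[...,1]>b[2])&(W[...,1]<b[3])
        n,l,st,_=cv2.connectedComponentsWithStats(m.astype(np.uint8)); k=1+st[1:,4].argmax()
        q=W[l==k]; print(nm,cv2.minAreaRect((q[:,:2]*1000).astype(np.float32)),q[:,2].mean())
    sub=W[195:250,285:350] if c=="top" else W[190:250,310:400]
    if c=="top":
        cv2.imwrite("pics/valve0.png",cv2.resize(p[185:260,280:380,::-1],(800,600),interpolation=cv2.INTER_CUBIC))
        m=(W[...,2]>.118)&(W[...,2]<.15)&(W[...,0]>.38)&(W[...,0]<.68)&(abs(W[...,1])<.13)
        for v,u in zip(*np.nonzero(m)): pass
        ys,xs=np.nonzero(m);dark=p[ys,xs].max(1)<70
        q=W[ys,xs][dark];q=q[q[:,0]<.53];print("sleeve",cv2.minAreaRect((q[:,:2]*1000).astype(np.float32)),q.mean(0),len(q))
E
```

```text
top comp 64 mean [ 0.564  -0.2512  0.0997] min [ 0.551 -0.265  0.093] max [ 0.577 -0.239  0.105] [406. 198.]
top comp 60 mean [ 0.5589 -0.3668  0.1006] min [ 0.547 -0.379  0.095] max [ 0.57  -0.355  0.106] [443. 198.]
top comp 66 mean [ 0.4441 -0.3622  0.1002] min [ 0.432 -0.376  0.095] max [ 0.457 -0.351  0.106] [445. 235.]
valve
top comp 194 mean [0.5537 0.0844 0.1316] min [0.532 0.063 0.122] max [0.579 0.106 0.137] [298. 202.]
top comp 299 mean [ 0.487  -0.0074  0.1314] min [ 0.421 -0.036  0.122] max [0.558 0.021 0.139] [329. 223.]
disc
top comp 597 mean [0.5516 0.0133 0.1141] min [ 0.505 -0.034  0.108] max [0.596 0.058 0.12 ] [322. 203.]
flange
top comp 478 mean [ 0.5631 -0.2508  0.0596] min [ 0.519 -0.297  0.056] max [ 0.609 -0.208  0.066] [403. 201.]
top comp 490 mean [ 0.5584 -0.3665  0.0595] min [ 0.513 -0.413  0.056] max [ 0.606 -0.322  0.066] [439. 201.]
top comp 514 mean [ 0.4427 -0.3615  0.0594] min [ 0.398 -0.409  0.056] max [ 0.488 -0.317  0.066] [440. 237.]
board ((478.0655517578125, 263.84576416015625), (280.1538391113281, 281.4261474609375), 2.50215744972229) 0.02323
[... 947 characters left out ...]
.]
side comp 18 mean [0.5576 0.1067 0.1158] min [0.541 0.099 0.111] max [0.572 0.114 0.119] [328. 220.]
flange
side comp 232 mean [ 0.5551 -0.3583  0.0596] min [ 0.51  -0.411  0.056] max [ 0.601 -0.316  0.066] [343. 141.]
side comp 232 mean [ 0.44   -0.3531  0.0599] min [ 0.397 -0.405  0.056] max [ 0.484 -0.311  0.065] [374. 144.]
side comp 257 mean [ 0.5592 -0.2422  0.0597] min [ 0.516 -0.291  0.056] max [ 0.605 -0.201  0.066] [339. 160.]
board ((474.52874755859375, 265.648193359375), (280.4068908691406, 284.1242980957031), 2.2171828746795654) 0.023547199566631805
mould ((499.7944030761719, -305.38409423828125), (270.96209716796875, 260.7555236816406), 87.48200225830078) 0.05348088438178027
```

View pics/valve0.png

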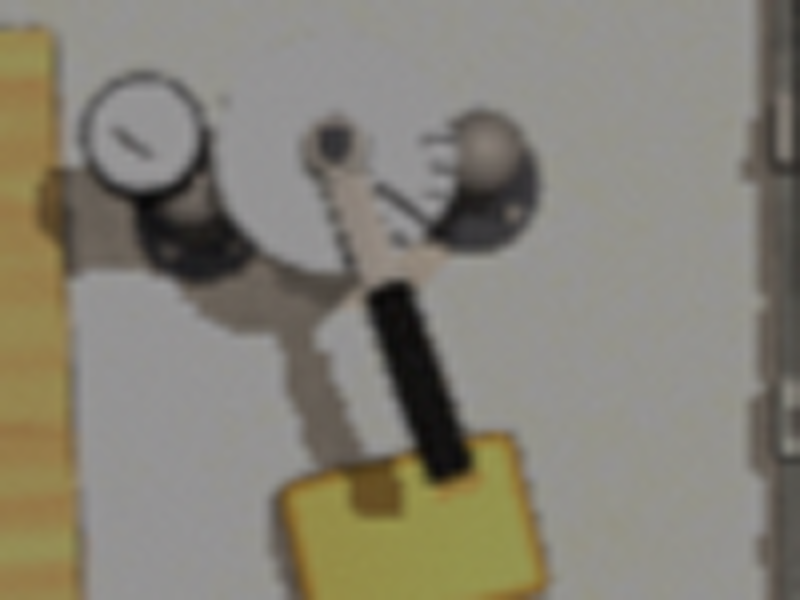

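The crop shows the handle hub at crop (335,142), the thick half mark from (380,188) to (435,232), and the sleeve running from (390,290) to (450,475).

Run:
```python
from m import *
f=lambda u,v,z:onplane("top",(280+u/8-.5+.0,185+v/8-.5),z)
hub=f(335,142,.138);a=f(380,188,.115);b=f(435,232,.115)
s1=f(390,292,.135);s2=f(450,472,.135)
g=f(143,133,.133)
an=lambda q:np.degrees(np.arctan2(-q[1],-q[0]))
print("hub",hub,"mark",a,b,an(b-a),an(a-hub),an(b-hub));print("sleeve",s1,s2,an(s2-s1),an((s1+s2)/2-hub)); print("gauge",g,g-hub)
p,d=shot("top");W=world("top",d)
q=W[190:225,290:350].reshape(-1,3); q=q[(abs(q[:,0]-.55)<.1)&(abs(q[:,1])<.12)]; print("max z",q[:,2].max(), q[q[:,2].argmax()])
r=q[(q[:,1]<-.03)&(q[:,0]>.52)&(q[:,2]>.06)];print("riser -y",r.mean(0),r.max(0),r.min(0))
```

```text
hub [0.54951409 0.01373939 0.138     ] mark [ 0.53550374 -0.00304308  0.115     ] [ 0.51790818 -0.02359685  0.115     ] 49.43400965383308 50.14417592656687 49.751385235683195
sleeve [ 0.49251391 -0.00542573  0.135     ] [ 0.42501458 -0.0257047   0.135     ] 16.721961653926563 17.896112066893984
gauge [0.5557783 0.0862967 0.133    ] [ 0.0062642   0.07255732 -0.005     ]
max z 0.13932051188416714 [ 0.49194153 -0.00461042  0.13932051]
riser -y [ 0.55167293 -0.04458707  0.09454795] [ 0.56831686 -0.03056428  0.11767261] [ 0.53178572 -0.06100997  0.07871612]
```

Call:
jog_arm --moves "0 0 0 5;27 -34 0 0;27 -34 0 0;27 -34 0 0;27 -34 0 0;27 -34 0 0;27 -34 0 0;27 -34 0 0;27 -34 0 0;27 -34 0 0;27 -34 0 0;27 -34 0 0;27 -34 0 0;27 -34 0 0;27 -34 0 0" --grip 0 --squeeze 40

```text
clock: 2.62
position: [0.457, -0.0112, 0.2316]
orientation: [3.106, 0.468, 0.001]
ft_force: [0.6, 0.1, 0.0]
grip_width: 0.0852
grip_force: 0.0
```

Call:
jog_arm --moves "0 0 31 0;0 0 31 0;0 0 31 0;0 0 30 0;0 0 0 0"

```text
clock: 3.25
position: [0.4551, -0.0126, 0.107]
orientation: [-3.106, -0.469, 0.006]
ft_force: [-1.0, -0.6, 0.3]
grip_width: 0.0853
grip_force: 0.0
```

Call:
jog_arm --moves "0 0 0 0;0 0 0 0;0 0 0 0;0 0 0 0;0 0 0 0;0 0 0 0;0 0 0 0;0 0 0 0" --grip 1

```text
clock: 4.25
position: [0.457, -0.0131, 0.109]
orientation: [3.106, 0.466, 0.002]
ft_force: [-0.5, -2.4, 6.3]
grip_width: 0.0194
grip_force: 39.4
```

Call:
jog_arm --moves "0.2 6.5 0 -4;0.2 6.5 0 -4;0.2 6.5 0 -4;0.2 6.5 0 -4;0.2 6.5 0 -4;0.2 6.5 0 -4;0.2 6.5 0 -4;0.2 6.5 0 -4;0 0 0 0;0 0 0 0"

```text
clock: 5.5
position: [0.4851, -0.0579, 0.109]
orientation: [2.856, 1.302, 0.0]
ft_force: [0.0, -7.1, 6.6]
grip_width: 0.0194
grip_force: 38.7
```

Run:
```python
from h import *
p,d=shot("top");cv2.imwrite("pics/v1.png",cv2.resize(p[185:260,280:380,::-1],(800,600),interpolation=cv2.INTER_CUBIC))
print(state()["ft_torque"],state()["joint_pos"])
```

```text
[-1.4415516  -0.03404084 -0.24648511] [ 0.35307608  0.40559968 -0.44376511  2.01595091  0.2493356   0.77009286
 -0.95476576]
```

View pics/v1.png

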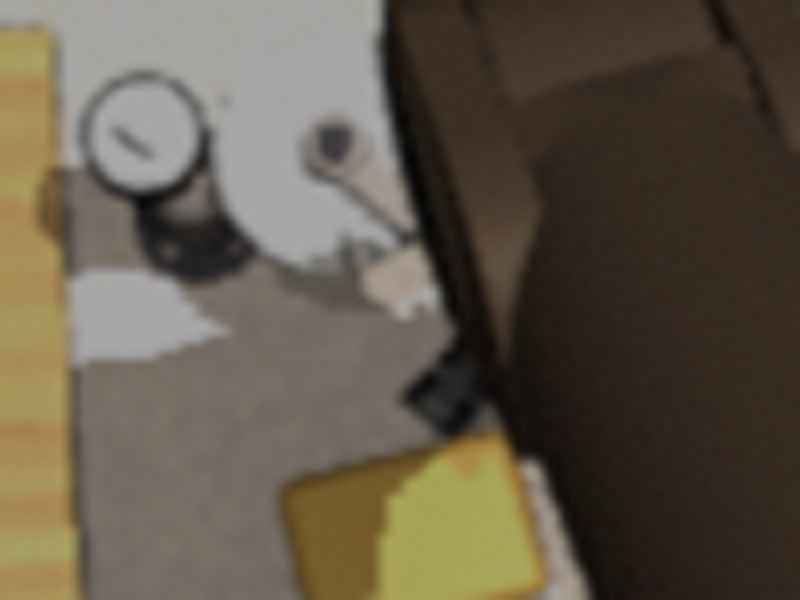

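Call:
jog_arm --moves "0 0 0 0;0 0 0 0;0 0 0 0;0 0 0 0;0 0 -20 0;0 0 -40 0;0 0 -40 0;0 0 -30 0;0 0 0 9;0 0 0 9;0 0 0 9;0 0 0 9;0 0 0 0" --grip 0

```text
clock: 7.18
position: [0.4843, -0.0555, 0.2382]
orientation: [3.121, 0.362, -0.0]
ft_force: [0.0, 0.1, -0.2]
grip_width: 0.0855
grip_force: 0.0
```

Call:
jog_arm --moves "6.3 41.2 0 0;6.3 41.2 0 0;6.3 41.2 0 0;6.3 41.2 0 0;6.3 41.2 0 0;0 0 0 0;0 0 0 0"

```text
clock: 8.05
position: [0.5618, -0.2483, 0.2379]
orientation: [-3.119, -0.364, 0.001]
ft_force: [0.3, -0.1, -0.7]
grip_width: 0.0859
grip_force: 0.0
```

```bash
cat > look.py <<'E'
import sys
from m import *
fn=sys.argv[1]
p,d=shot("top",f"pics/{fn}.png");W=world("top",d)
ys,xs=np.nonzero((W[...,2]>.118)&(W[...,2]<.15)&(W[...,0]>.38)&(W[...,0]<.54)&(abs(W[...,1])<.13)&(p.max(2)<70))
if len(xs)>20:
    q=W[ys,xs]; c,s,a=cv2.minAreaRect((q[:,:2]*1000).astype(np.float32)); m=q.mean(0)
    print("sleeve",c,s,a,len(q),"angle from hub",np.degrees(np.arctan2(.0137-c[1]/1e3,.5502-c[0]/1e3)))
cv2.imwrite(f"pics/{fn}v.png",cv2.resize(p[185:260,280:380,::-1],(800,600),interpolation=cv2.INTER_CUBIC))
print("lids in mould"); knobs("top",d=d)
p2,d2=shot("side",f"pics/{fn}s.png"); knobs("side",d=d2)
print("board"); knobs("top",.066,.084,(.3,.65,.11,.42),d);knobs("side",.066,.084,(.3,.65,.11,.42),d2)
print(state()["position"],state()["ft_force"])
E
python3 look.py a
```

```text
sleeve (512.4588623046875, 1.290618896484375) (201.4584197998047, 39.57780838012695) 65.83574676513672 180 angle from hub 18.200995180507494
lids in mould
top comp 61 mean [ 0.5633 -0.2514  0.1002] min [ 0.551 -0.264  0.094] max [ 0.576 -0.24   0.105] [406. 198.]
side comp 36 mean [ 0.5562 -0.3619  0.0995] min [ 0.542 -0.377  0.093] max [ 0.568 -0.35   0.105] [343. 131.]
side comp 38 mean [ 0.4397 -0.3572  0.0992] min [ 0.427 -0.375  0.093] max [ 0.453 -0.346  0.106] [374. 134.]
side comp 39 mean [ 0.5608 -0.246   0.0993] min [ 0.548 -0.265  0.093] max [ 0.574 -0.235  0.106] [339. 150.]
board
[ 0.56191166 -0.24766609  0.23835399] [-0.15936072  1.15048408 -0.02317587]
```

View pics/av.png

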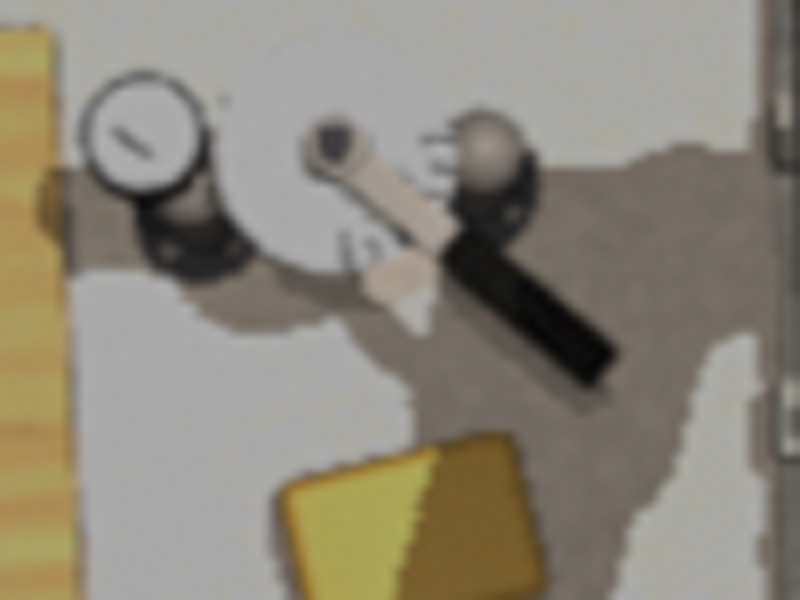

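The handle now lies over the thick mark: hub at crop (335,142), sleeve centre about (530,308). The short ticks show at (347,245) and (437,138).

Run:
```python
from m import *
f=lambda u,v,z:onplane("top",(280+u/8-.5,185+v/8-.5),z)
hub=f(335,142,.137)
for n,u,v,z in(("sleeve",530,308,.135),("tip",600,368,.135),("tick shut",346,245,.115),("tick2",370,248,.115),("tick open",437,138,.115),("tick open2",437,162,.115),("riser cap",487,148,.1)):
    q=f(u,v,z)-hub; print(n,q[:2],np.degrees(np.arctan2(-q[1],-q[0])))
```

```text
sleeve [-0.06454728 -0.07126273] 47.83081864416195
tip [-0.08765814 -0.0964553 ] 47.735578548212445
tick shut [-0.03594709 -0.00320183] 5.089935923787653
tick2 [-0.03733871 -0.01233345] 18.279052190165885
tick open [ 0.00475221 -0.0392401 ] 96.9052382754371
tick open2 [-0.00462933 -0.0389481 ] 83.22168603101154
riser cap [ 0.00315089 -0.05911594] 93.05099297584566
```

Call:
jog_arm --moves "0 0 35 0;0 0 35 0;0 0 35 0;0 0 35 0;0 0 20 0;0 0 11 0;0 0 0 0"

```text
clock: 9.02
position: [0.5618, -0.2484, 0.0672]
orientation: [-3.12, -0.362, 0.001]
ft_force: [0.7, 0.8, 0.8]
grip_width: 0.0855
grip_force: 0.0
```

Call:
jog_arm --moves "0 0 0 0;0 0 0 0;0 0 0 0;0 0 0 0;0 0 0 0;0 0 0 0;0 0 0 0;0 0 0 0" --grip 1 --squeeze 50

```text
clock: 10.02
position: [0.5624, -0.2494, 0.0681]
orientation: [3.12, 0.36, 0.002]
ft_force: [-0.9, 0.1, 6.3]
grip_width: 0.027
grip_force: 49.0
```

Call:
jog_arm --moves "0 0 -5 0;0 0 -10 0;0 0 -20 0;0 0 -30 0;0 0 -40 0;0 0 -40 0;0 0 -25 0;0 0 0 0"

```text
clock: 11.02
position: [0.5631, -0.2492, 0.2398]
orientation: [3.119, 0.36, 0.006]
ft_force: [0.2, -0.4, -1.6]
grip_width: 0.0269
grip_force: 49.3
```

Call:
jog_arm --moves "4 -20 0 0;8.1 -43.8 0 0;8.1 -43.8 0 0;8.1 -43.8 0 0;8.1 -43.8 0 0;8.1 -43.8 0 0;8.1 -43.8 0 0;8.1 -43.8 0 0;8.1 -43.8 0 0;8.1 -43.8 0 0;8.1 -43.8 0 0;8.1 -43.8 0 0;8.1 -43.8 0 0;4 -24 0 0;0 0 0 0;0 0 0 0"

```text
clock: 13.02
position: [0.5339, 0.3289, 0.2361]
orientation: [3.119, 0.36, -0.003]
ft_force: [0.1, 0.4, -1.8]
grip_width: 0.0269
grip_force: 49.5
```

Down 178 in stages, slow at the end.

Call:
jog_arm --moves "0 0 35 0;0 0 40 0;0 0 40 0;0 0 35 0;0 0 15 0;0 0 6 0;0 0 4 0;0 0 2 0;0 0 0 0"

```text
clock: 14.15
position: [0.5351, 0.3298, 0.0609]
orientation: [-3.121, -0.36, -0.001]
ft_force: [0.1, -0.0, -1.1]
grip_width: 0.0271
grip_force: 49.5
```

Call:
jog_arm --moves "0 0 2 0;0 0 1.5 0;0 0 0 0"

```text
clock: 14.52
position: [0.5347, 0.3295, 0.0566]
orientation: [3.121, 0.36, -0.0]
ft_force: [0.1, -0.6, -2.1]
grip_width: 0.027
grip_force: 49.5
```

Call:
jog_arm --moves "0 0 1 0;0 0 0 0;0 0 0 0"

```text
clock: 14.9
position: [0.5348, 0.3296, 0.0561]
orientation: [-3.121, -0.36, -0.0]
ft_force: [-2.4, -1.3, 4.3]
grip_width: 0.0267
grip_force: 50.0
```

Call:
jog_arm --moves "0 0 0 0;0 0 0 0;0 0 0 0;0 0 0 0;0 0 -20 0;0 0 -40 0;0 0 -60 0;0 0 -60 0;0 0 0 0" --grip 0

```text
clock: 16.02
position: [0.5367, 0.3319, 0.2431]
orientation: [-3.115, -0.36, -0.015]
ft_force: [-0.0, 0.2, -0.6]
grip_width: 0.0851
grip_force: 0.0
```

Call:
jog_arm --moves "-8.5 22.3 0 0;-16.5 43.3 0 0;-16.5 43.3 0 0;-16.5 43.3 0 0;-16.5 43.3 0 0;-16.5 43.3 0 0;-16.5 43.3 0 0;-16.5 43.3 0 0;-16.5 43.3 0 0;-16.5 43.3 0 0;-16.5 43.3 0 0;-16.5 43.3 0 0;-16.5 43.3 0 0;-16.5 43.3 0 0;-16.5 43.3 0 0;-8.5 22 0 0;0 0 0 0;0 0 0 0"

```text
clock: 18.27
position: [0.4417, -0.359, 0.236]
orientation: [-3.12, -0.362, -0.001]
ft_force: [0.4, 1.0, 0.3]
grip_width: 0.085
grip_force: 0.0
```

```bash
python3 look.py b
```

```text
sleeve (512.9053344726562, 1.86041259765625) (200.82553100585938, 37.8946533203125) 66.17058563232422 166 angle from hub 17.61259325706371
lids in mould
top comp 59 mean [ 0.5588 -0.3669  0.1001] min [ 0.547 -0.381  0.095] max [ 0.571 -0.355  0.105] [443. 199.]
side comp 35 mean [ 0.556  -0.3627  0.0998] min [ 0.542 -0.379  0.094] max [ 0.568 -0.351  0.106] [343. 131.]
side comp 36 mean [ 0.4398 -0.3574  0.0997] min [ 0.427 -0.376  0.093] max [ 0.453 -0.345  0.105] [374. 134.]
board
side comp 40 mean [0.5319 0.3408 0.075 ] min [0.52  0.335 0.066] max [0.544 0.345 0.084] [326. 298.]
[ 0.44186785 -0.35885333  0.23604958] [ 0.3220619  -0.20923919  0.24094881]
```

View pics/bs.png

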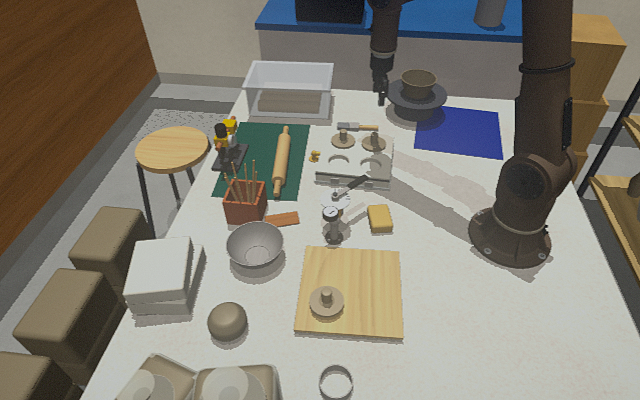

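Lid 1 stands upright on the board at (326,303), with the other two still in the mould at (343,140) and (374,143). Now I'll take the second.

Call:
jog_arm --moves "0 0 35 0;0 0 35 0;0 0 35 0;0 0 35 0;0 0 20 0;0 0 9 0;0 0 0 0"

```text
clock: 19.25
position: [0.4416, -0.3598, 0.0669]
orientation: [-3.12, -0.361, 0.0]
ft_force: [-0.2, 0.8, 0.3]
grip_width: 0.0855
grip_force: 0.0
```

Call:
jog_arm --moves "0 0 0 0;0 0 0 0;0 0 0 0;0 0 0 0;0 0 0 0;0 0 0 0;0 0 0 0;0 0 0 0" --grip 1 --squeeze 50

```text
clock: 20.25
position: [0.4417, -0.3607, 0.0675]
orientation: [3.12, 0.36, 0.001]
ft_force: [-1.8, -0.6, 4.8]
grip_width: 0.027
grip_force: 48.9
```

Call:
jog_arm --moves "0 0 -5 0;0 0 -10 0;0 0 -20 0;0 0 -30 0;0 0 -40 0;0 0 -40 0;0 0 -25 0;0 0 0 0"

```text
clock: 21.25
position: [0.4423, -0.3609, 0.2392]
orientation: [3.118, 0.36, 0.005]
ft_force: [-0.1, -0.3, -2.7]
grip_width: 0.0263
grip_force: 49.4
```

Call:
jog_arm --moves "4 -22 0 0;8.5 -45 0 0;8.5 -45 0 0;8.5 -45 0 0;8.5 -45 0 0;8.5 -45 0 0;8.5 -45 0 0;8.5 -45 0 0;8.5 -45 0 0;8.5 -45 0 0;8.5 -45 0 0;8.5 -45 0 0;8.5 -45 0 0;8.5 -45 0 0;8.5 -45 0 0;4 -22 0 0;0 0 0 0;0 0 0 0"

```text
clock: 23.5
position: [0.4108, 0.3238, 0.2358]
orientation: [3.119, 0.36, -0.003]
ft_force: [0.9, -0.2, -2.8]
grip_width: 0.027
grip_force: 49.6
```

Call:
jog_arm --moves "0 0 35 0;0 0 40 0;0 0 40 0;0 0 35 0;0 0 15 0;0 0 6 0;0 0 0 0"

```text
clock: 24.38
position: [0.412, 0.325, 0.0665]
orientation: [-3.121, -0.359, -0.001]
ft_force: [-0.3, -0.5, -2.3]
grip_width: 0.0267
grip_force: 49.7
```

Contact expected at about z = 0.0555.

Call:
jog_arm --moves "0 0 5 0;0 0 3 0;0 0 2 0;0 0 1 0;0 0 0 0;0 0 0 0"

```text
clock: 25.12
position: [0.4116, 0.3249, 0.0555]
orientation: [3.121, 0.36, 0.001]
ft_force: [-3.0, -2.2, 8.0]
grip_width: 0.027
grip_force: 50.9
```

Call:
jog_arm --moves "0 0 0 0;0 0 0 0;0 0 0 0;0 0 0 0;0 0 -20 0;0 0 -40 0;0 0 -60 0;0 0 -60 0;0 0 0 0" --grip 0

```text
clock: 26.25
position: [0.4132, 0.3271, 0.2395]
orientation: [-3.116, -0.359, -0.011]
ft_force: [0.0, -0.0, 0.3]
grip_width: 0.0855
grip_force: 0.0
```

Call:
jog_arm --moves "0 22 0 0;-1 44 0 0;-1 44 0 0;-1 44 0 0;-1 44 0 0;-1 44 0 0;-1 44 0 0;-1 44 0 0;-1 44 0 0;-1 44 0 0;-1 44 0 0;-1 44 0 0;-1 44 0 0;-1 44 0 0;-1 44 0 0;-1 44 0 0;0 23 0 0;0 0 0 0;0 0 0 0"

```text
clock: 28.62
position: [0.5574, -0.3637, 0.2341]
orientation: [-3.119, -0.361, 0.001]
ft_force: [0.5, 0.2, 0.2]
grip_width: 0.0855
grip_force: 0.0
```

```bash
python3 look.py c
```

```text
sleeve (512.597412109375, -0.26146697998046875) (196.85101318359375, 38.51975631713867) 66.20252990722656 166 angle from hub 20.369460725225196
lids in mould
top comp 55 mean [ 0.5579 -0.3664  0.1005] min [ 0.548 -0.38   0.094] max [ 0.568 -0.355  0.105] [443. 199.]
side comp 34 mean [ 0.5559 -0.3634  0.0996] min [ 0.542 -0.378  0.093] max [ 0.568 -0.352  0.104] [343. 131.]
board
top comp 17 mean [0.5303 0.3196 0.0736] min [0.521 0.315 0.066] max [0.545 0.334 0.083] [225. 214.]
side comp 36 mean [0.5317 0.3414 0.0746] min [0.52  0.334 0.066] max [0.544 0.345 0.084] [326. 298.]
side comp 39 mean [0.4105 0.3363 0.0761] min [0.397 0.328 0.067] max [0.423 0.34  0.084] [374. 301.]
[ 0.55760288 -0.36344843  0.23469551] [ 0.24219768 -0.40915291 -0.57194326]
```

View pics/c.png

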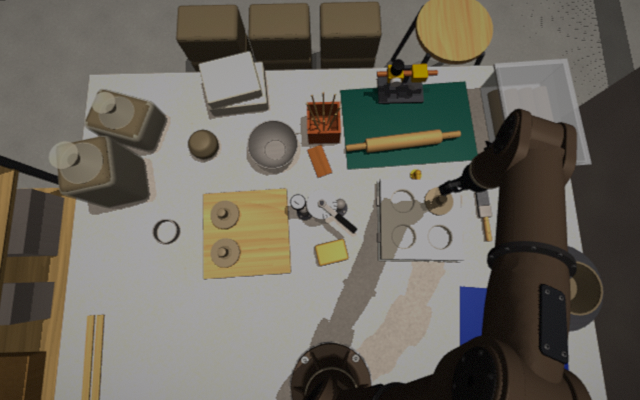

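Two lids stand apart on the board at (225,215) and (226,253). One is left in the mould, under the gripper at (439,201). The handle is still on the half mark.

Call:
jog_arm --moves "0 0 35 0;0 0 35 0;0 0 35 0;0 0 35 0;0 0 20 0;0 0 8 0;0 0 0 0"

```text
clock: 29.6
position: [0.5578, -0.3649, 0.0673]
orientation: [3.121, 0.36, 0.001]
ft_force: [0.7, -1.2, -0.0]
grip_width: 0.0854
grip_force: 0.0
```

Call:
jog_arm --moves "0 0 0 0;0 0 0 0;0 0 0 0;0 0 0 0;0 0 0 0;0 0 0 0;0 0 0 0;0 0 0 0" --grip 1 --squeeze 50

```text
clock: 30.6
position: [0.5578, -0.3656, 0.0676]
orientation: [3.12, 0.359, 0.001]
ft_force: [-0.7, 0.1, 5.2]
grip_width: 0.0269
grip_force: 49.0
```

Call:
jog_arm --moves "0 0 -5 0;0 0 -10 0;0 0 -20 0;0 0 -30 0;0 0 -40 0;0 0 -40 0;0 0 -25 0;0 0 0 0"

```text
clock: 31.6
position: [0.5587, -0.3654, 0.2402]
orientation: [3.118, 0.36, 0.007]
ft_force: [0.2, 0.3, -4.2]
grip_width: 0.0269
grip_force: 49.4
```

Call:
jog_arm --moves "1.4 -20 0 0;4 -44.5 0 0;4 -44.5 0 0;4 -44.5 0 0;4 -44.5 0 0;4 -44.5 0 0;4 -44.5 0 0;4 -44.5 0 0;4 -44.5 0 0;4 -44.5 0 0;4 -44.5 0 0;4 -44.5 0 0;4 -44.5 0 0;1.4 -20 0 0;0 0 0 0;0 0 0 0"

```text
clock: 33.6
position: [0.4755, 0.2045, 0.236]
orientation: [3.12, 0.36, -0.002]
ft_force: [0.8, 0.5, -3.0]
grip_width: 0.0265
grip_force: 49.7
```

```bash
python3 look.py d
```

```text
sleeve (512.2362060546875, -0.30361175537109375) (196.21707153320312, 38.39151382446289) 66.16334533691406 162 angle from hub 20.24738129715471
lids in mould
board
side comp 39 mean [0.5315 0.3413 0.0748] min [0.52  0.336 0.067] max [0.544 0.346 0.084] [327. 298.]
side comp 39 mean [0.4111 0.3358 0.0752] min [0.397 0.328 0.067] max [0.424 0.34  0.084] [374. 301.]
[0.47617725 0.20415327 0.23636145] [-0.74144223 -0.38368011 -2.51027196]
```

Lids on the board unmoved. Lower.

Call:
jog_arm --moves "0 0 35 0;0 0 40 0;0 0 40 0;0 0 35 0;0 0 15 0;0 0 6 0;0 0 0 0;0 0 5 0;0 0 3 0;0 0 1 0;0 0 0 0;0 0 0 0"

```text
clock: 35.2
position: [0.4763, 0.2055, 0.0569]
orientation: [-3.121, -0.36, -0.0]
ft_force: [-0.1, 0.2, -3.1]
grip_width: 0.027
grip_force: 49.7
```

Call:
jog_arm --moves "0 0 1 0;0 0 0.5 0;0 0 0 0;0 0 0 0"

```text
clock: 35.7
position: [0.4763, 0.2055, 0.0555]
orientation: [3.121, 0.36, 0.0]
ft_force: [-2.6, -1.0, 5.6]
grip_width: 0.0269
grip_force: 50.5
```

Call:
jog_arm --moves "0 0 0 0;0 0 0 0;0 0 0 0;0 0 0 0;0 0 -20 0;0 0 -40 0;0 0 -60 0;0 0 -60 0;0 0 0 0" --grip 0

```text
clock: 36.83
position: [0.4785, 0.2071, 0.2401]
orientation: [-3.118, -0.36, -0.013]
ft_force: [1.0, -0.1, -0.6]
grip_width: 0.0856
grip_force: 0.0
```

Call:
jog_arm --moves "-8.6 42.9 0 0;-8.6 42.9 0 0;-8.6 42.9 0 0;-8.6 42.9 0 0;-8.6 42.9 0 0;-8.6 42.9 0 0;0 0 0 -9;0 0 0 -9;0 0 0 -9;0 0 0 -9;0 0 0 0;0 0 0 0"

```text
clock: 38.33
position: [0.4844, -0.057, 0.2349]
orientation: [-2.859, -1.301, 0.001]
ft_force: [0.1, 0.1, 1.1]
grip_width: 0.0854
grip_force: 0.0
```

```bash
python3 look.py e
```

```text
sleeve (523.0098876953125, 33.49137496948242) (137.67160034179688, 11.02137565612793) 75.53315734863281 23 angle from hub -36.05044918660777
lids in mould
board
top comp 16 mean [0.5306 0.3194 0.0737] min [0.522 0.314 0.068] max [0.545 0.334 0.084] [225. 214.]
top comp 16 mean [0.4098 0.3143 0.075 ] min [0.4   0.31  0.068] max [0.424 0.324 0.083] [226. 253.]
side comp 43 mean [0.475  0.2167 0.0751] min [0.462 0.207 0.066] max [0.488 0.222 0.084] [352. 261.]
side comp 34 mean [0.5319 0.3412 0.0744] min [0.52  0.335 0.066] max [0.544 0.346 0.084] [326. 298.]
side comp 44 mean [0.4104 0.3362 0.0754] min [0.398 0.328 0.066] max [0.423 0.34  0.084] [374. 301.]
[ 0.48448727 -0.05689042  0.23511884] [-0.66686081  0.63871729 -0.24711791]
```

View pics/es.png

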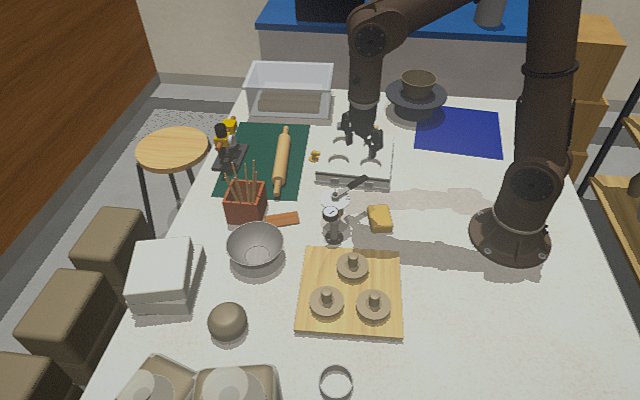

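All three lids stand upright and apart on the board, at (326,303), (374,306) and (352,267). Now I'll shut the valve.

Call:
jog_arm --moves "0 0 31 0;0 0 31 0;0 0 31 0;0 0 33 0;0 0 0 0"

```text
clock: 39.05
position: [0.4829, -0.0568, 0.1076]
orientation: [-2.855, -1.305, 0.006]
ft_force: [0.1, 0.9, 1.1]
grip_width: 0.0856
grip_force: 0.0
```

Call:
jog_arm --moves "0 0 0 0;0 0 0 0;0 0 0 0;0 0 0 0;0 0 0 0;0 0 0 0;0 0 0 0;0 0 0 0" --grip 1 --squeeze 40

```text
clock: 40.05
position: [0.4854, -0.0574, 0.11]
orientation: [2.857, 1.305, 0.002]
ft_force: [-0.6, -1.4, 7.0]
grip_width: 0.0192
grip_force: 39.0
```

Call:
jog_arm --moves "0.2 -6.5 0 4;0.2 -6.5 0 4;0.2 -6.5 0 4;0.2 -6.5 0 4;0.2 -6.5 0 4;0.2 -6.5 0 4;0.2 -6.5 0 4;0.2 -6.5 0 4;0.2 -6.5 0 4;0.2 -6.5 0 4;0 0 0 0;0 0 0 0"

```text
clock: 41.55
position: [0.455, -0.0008, 0.11]
orientation: [-3.131, -0.254, -0.005]
ft_force: [4.8, 3.4, 5.5]
grip_width: 0.0192
grip_force: 39.4
```

Call:
jog_arm --moves "0 -3.2 0 2;0 -3.2 0 2;0 0 0 0;0 0 0 0"

```text
clock: 42.05
position: [0.4544, 0.005, 0.1101]
orientation: [-3.138, -0.144, -0.006]
ft_force: [5.8, 1.3, 4.9]
grip_width: 0.0194
grip_force: 39.6
```

Call:
jog_arm --moves "0 -2.4 0 1.5;0 0 0 0;0 0 0 0"

```text
clock: 42.42
position: [0.4544, 0.0053, 0.1101]
orientation: [3.138, 0.103, 0.006]
ft_force: [8.0, -7.6, 3.7]
grip_width: 0.019
grip_force: 41.5
```

Call:
jog_arm --moves "0 -3 0 0;0 0 0 0;0 0 0 0"

```text
clock: 42.8
position: [0.4545, 0.0054, 0.1101]
orientation: [3.135, 0.098, 0.006]
ft_force: [8.9, -18.1, 4.6]
grip_width: 0.0194
grip_force: 42.3
```

Call:
jog_arm --moves "0 0 0 0;0 0 0 0;0 0 0 0;0 0 0 0;0 0 -20 0;0 0 -40 0;0 0 -40 0;0 0 -40 0;-10 60 0 0;-10 60 0 0;-10 60 0 0;-10 60 0 0;-10 60 0 0;0 0 0 0;0 0 0 0" --grip 0

```text
clock: 44.68
position: [0.4213, -0.2914, 0.249]
orientation: [-3.139, -0.101, 0.001]
ft_force: [0.1, 0.7, 0.8]
grip_width: 0.0853
grip_force: 0.0
```

```bash
python3 look.py f
```

```text
sleeve (490.3777770996094, 33.12337112426758) (157.6152801513672, 49.572669982910156) 37.6820182800293 157 angle from hub -17.98782980104513
lids in mould
board
top comp 16 mean [0.5297 0.3197 0.0745] min [0.522 0.315 0.067] max [0.546 0.333 0.083] [225. 215.]
side comp 39 mean [0.4748 0.2169 0.0748] min [0.462 0.205 0.066] max [0.488 0.222 0.084] [352. 262.]
side comp 39 mean [0.5316 0.3409 0.0749] min [0.521 0.336 0.066] max [0.544 0.345 0.084] [327. 298.]
side comp 44 mean [0.4102 0.3362 0.0748] min [0.397 0.327 0.066] max [0.423 0.34  0.084] [374. 301.]
[ 0.42170882 -0.29052474  0.24925792] [-0.01982957 -0.33881581  0.27930508]
```

View pics/f.png

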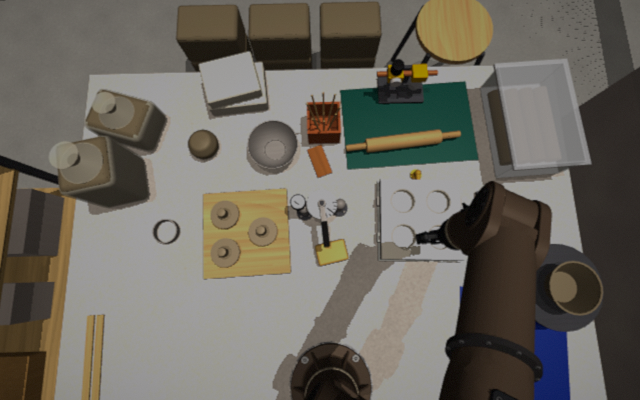

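View pics/fv.png

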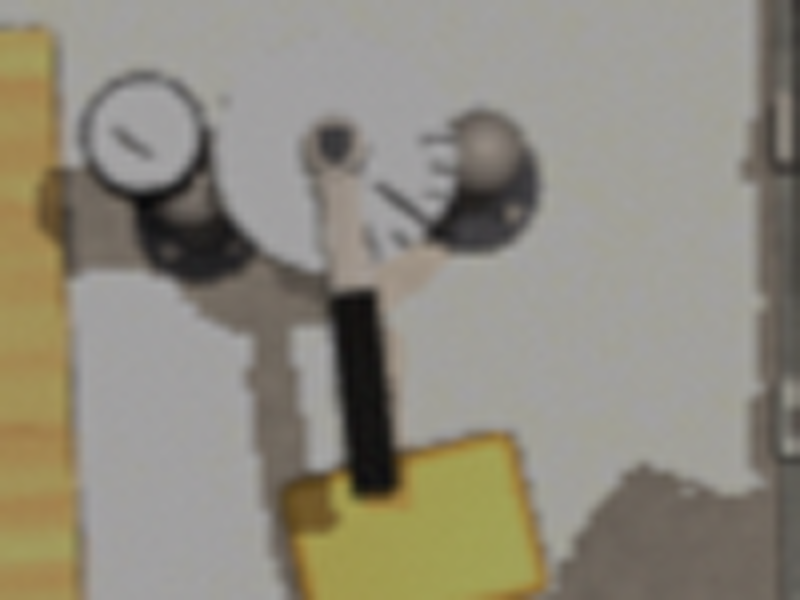

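The handle is on the shut tick, with the sleeve from (355,290) to (375,490). All four cavities are empty and the three lids stand apart on the board at (225,215), (226,253) and (263,231). The sponge and the other things look where they were.

```bash
python3 -c "
from cell import ticket
print(ticket.job_done())"
```

```text
the job is handed in; nothing more can be done
None
```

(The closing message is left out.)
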